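Fetch the wax tin from behind the bottles

TASK

The red wax tin stands in the bottle rack, behind two tall bottles. First clear the two bottles out of the rack: stand the amber oil bottle in the steel drip tray and the white glue bottle on the cork coaster. With both standing there, fetch the tin and set it down wholly on the blue felt pad; then put each bottle back upright in the rack on the very spot where it stood, without knocking anything over or disturbing the other things on the bench.

Things in the scene. Friction and masses are not known exactly. Their poses are not given: they have to be found in the camera images.
- rack: Low wooden bottle rack, fixed, open above: board 160 (x) by 420 (y), top 18 above the bench. At its front (robot side, 75 from centre) a brass rail of 8 mm bar, top 57 above the bench (39 above the board); end cheeks 64 high and back strip 38 high, above the bench. Origin: centre of its underside, on the bench; x away from the robot, y left, turning with the rack.
- oil_bottle: Amber brown bottle with black cap and white label, standing in the rack in front of the tin, to one side or the other. Body 52 diameter up to 70 mm, cone shoulder from 70 to 90, cap a plain 32 mm cylinder from 90 to 135 (the top); 0.15 to 0.3 kg, loose. Origin: centre of its underside, z up. The cap is free to grasp from above.
- glue_bottle: White bottle with yellow cap and blue label, standing in the rack in front of the tin, on the other side than the oil bottle. Body 52 diameter up to 70 mm, cone shoulder from 70 to 90, cap a plain 32 mm cylinder from 90 to 135 (the top); 0.15 to 0.3 kg, loose. Origin: centre of its underside, z up. The cap is free to grasp from above.
- wax_tin: Flat round red tin with a brass disc on its top, 60 diameter, 40 high, about 0.15 kg, loose, in the rack close behind and between the two bottles (no room for a gripper while they stand there). Origin: centre of its underside, z up.
- drip_tray: Round steel drip tray, fixed to the bench, 100 outside diameter, inner floor 88 diameter and 3 mm above the bench, rim 9 mm high. Origin: centre of its underside, on the bench. The oil bottle's interim place.
- cork_coaster: Round brown cork coaster, fixed to the bench, 96 diameter, 6 thick. Origin: centre of its underside, on the bench. The glue bottle's interim place.
- felt_pad: Square blue felt-covered pad, fixed to the bench, 110 by 110, 4 thick. Origin: centre of its underside, on the bench; x and y along its edges. The tin's place.
- stain_jar: Small dark brown jar with green lid, 45 diameter, 70 high, loose, in the rack near its left (+y) end. Leave alone. Origin: centre of its underside.
- honing_stone: Grey honing stone in a dark wooden block, 170 (x) by 60 by 30 high, loose on the bench at one side. Leave alone. Origin: centre of its underside.
- gouge: Wood-carving gouge with round wooden handle and steel blade, 225 long (x), 25 high, loose on the bench at the other side. Leave alone. Origin: under the middle of its length, on the bench.

How it is judged (in metres and radians):
On the way, in this order (a step that is already met when the one before it is completed fails the run):
1. the oil bottle stands released in the drip tray and the glue bottle on the cork coaster, the tin still in its place in the rack (horizontal distance between oil_bottle and drip_tray below 0.02 m and z of oil_bottle in the frame of drip_tray below 0.01 m and linear speed of each of oil_bottle, glue_bottle below 0.03 m/s and angular speed of each of oil_bottle, glue_bottle below 0.3 rad/s and angle between each of oil_bottle, glue_bottle's own z axis and vertical below 0.12 rad and contact force between the fingers and oil_bottle below 0.2 N and horizontal distance between glue_bottle and cork_coaster below 0.02 m and z of glue_bottle in the frame of cork_coaster below 0.01 m and contact force between the fingers and glue_bottle below 0.2 N and distance of wax_tin from where it was at the start of the episode below 0.05 m), for 0.2 s.
2. the tin stands released on the felt pad while both bottles still stand in the tray and on the coaster (x of wax_tin in the frame of felt_pad between -0.025 and 0.025 m and y of wax_tin in the frame of felt_pad between -0.025 and 0.025 m and z of wax_tin in the frame of felt_pad below 0.008 m and linear speed of each of wax_tin, oil_bottle, glue_bottle below 0.03 m/s and angular speed of each of wax_tin, oil_bottle, glue_bottle below 0.3 rad/s and angle between each of wax_tin, oil_bottle, glue_bottle's own z axis and vertical below 0.12 rad and contact force between the fingers and wax_tin below 0.2 N and horizontal distance between oil_bottle and drip_tray below 0.02 m and z of oil_bottle in the frame of drip_tray below 0.01 m and contact force between the fingers and oil_bottle below 0.2 N and horizontal distance between glue_bottle and cork_coaster below 0.02 m and z of glue_bottle in the frame of cork_coaster below 0.01 m and contact force between the fingers and glue_bottle below 0.2 N), for 0.2 s.
At the end, for the whole second after the job is handed in: The tin stands upright and wholly on the felt pad (centre within 25 mm of the pad's centre along each edge), both bottles stand upright in the rack within 15 mm of where each stood at the start, and all three are released and at rest (x of wax_tin in the frame of felt_pad between -0.025 and 0.025 m and y of wax_tin in the frame of felt_pad between -0.025 and 0.025 m and z of wax_tin in the frame of felt_pad below 0.008 m and linear speed of each of wax_tin, oil_bottle, glue_bottle below 0.03 m/s and angular speed of each of wax_tin, oil_bottle, glue_bottle below 0.3 rad/s and angle between each of wax_tin, oil_bottle, glue_bottle's own z axis and vertical below 0.12 rad and contact force between the fingers and wax_tin below 0.2 N and distance of each of oil_bottle, glue_bottle from where it was at the start of the episode below 0.015 m and contact force between the fingers and oil_bottle below 0.2 N and contact force between the fingers and glue_bottle below 0.2 N); the robot touches nothing.
It fails at once if a bottle is tipped (over 35 degrees) (angle between any of oil_bottle, glue_bottle's own z axis and vertical above 0.61 rad).
It fails at once if the tin is tipped over (over 60 degrees) (angle between wax_tin's own z axis and vertical above 1.05 rad).
It fails at once if the stain jar, honing stone or gouge is disturbed (moved over 25 mm) (distance of any of stain_jar, honing_stone, gouge from where it was at the start of the episode above 0.025 m).
It also fails if it takes over 131 s, if anything falls off the work surface, if the arm or the gripper's body presses on something with over 40 N, if the wrist force passes 120 N, or if a joint passes its speed limit or range.

ROBOT

A 6-joint arm with a two-finger parallel gripper is mounted at the origin on the work surface. World frame = base frame: x ahead of the robot, y to its left, z up, the work surface at z = 0. Lengths are in m, angles in degrees, forces in N, time in s.
With the tool pointing down it reaches from about 0.375 to 0.9 m from the base axis. Payload 3.1 kg.
Tool frame: the origin (TCP) lies at the very end of the fingers, on their centre line; the grasp point (between the pads) lies 19 mm behind it (bot.hold_point_z is the z of the grasp point in the tool frame, in m); z points along the fingers, y is the direction in which the jaws open and shut (so a half turn about z gives the same grasp; the last joint's range is limited). The gripper opens to 87 mm and grips with 3 to 60 N. Pads are 19 mm wide; open, the fingers measure 117 mm over their backs; the gripper's body (75 mm by 190 mm) begins 51 mm behind the grasp point.
Start: joints at [-81.389, 30.224, 82.088, -0, 67.689, -10.227], TCP at [0.202, -0.591, 0.223] pointing down, gripper open.
Joint ranges: [-176.69, 176.69], [-43.24, 126.21], [12.49, 139.97], [-82, 262], [0, 151.66], [-163.58, 163.58]. Speed limits (degrees/s): [159.86, 159.86, 180, 180, 180, 180].

INTERFACE

Orientations are given as a 3x3 rotation matrix whose columns are the frame's x, y, z axes.
In Python, from rig import bot gives the robot as it stands.
- The arm moves only by the tool servo_tool, never from a script. Its argument "increments" is a list of rows, each a list of 3 entries, a list of its own where there are three numbers: the closure, from 0 (fully open) to 1 (shut), then the shift along the tool's x, y, z in mm, then the turn about the tool's z in degrees. In form: [[claw, [x, y, z], turn], ...]. A call has 1 to 5 rows; each row shifts and turns the commanded pose from where the row before left it, along the tool's axes as they then stand; what a row does not reach is not made up. A row lasts 1/8 s, in which the tool goes at most 62.5 mm and 10.7 degrees, less where a joint would pass 70% of its speed; a pose out of reach is approached as far as the arm can. A call with a gripper value outside its range is refused whole. The fingers move at their own pace and stop on an object; the grip force is fixed at half the most. Time passes only in rows, so rows that do not move let the fingers close. It gives the time, the measured TCP pose, the force and the opening at its end, in the units of the state.
- bot.read_state(): the state, without advancing time (a new reading comes with each control period).
- bot.capture(name): name is "side" or "top" or "wrist"; returns (picture, depth): 384x512x3 uint8, blue, green, red; 384x512 float32, m along the optical axis (not along the pixel's ray), 0 where there is no reading.
- bot.camera_info(name): a dict with "K" (3x3 intrinsics, pixels), "R" (3x3) and "t" (3): a world point X has camera coordinates R X + t; the wrist camera has in their place "mount" (4x4, takes a point from camera to tool coordinates, whose origin is the TCP and whose axes are the flange's). Camera axes: x right, y down, z forward; pixel columns grow to the right and rows downward; lengths in m; the calibration is good to about 2 mm. A picture is of the moment at which its call begins: read the wrist's pose just before it. camera_info takes no time and is no camera call.
- bot.hand_in(): hands the job in, once; it reports no verdict.
Trained networks look in the newest picture that a camera, given by its name, has taken for a name from the list of things; names that differ only in an ending like _2 or _b are one class to them, and where a whole thing is asked for, a point or a joint stands for the part that bears it (a point fixed in the world has none). Each returns a list of dicts, best first, with "p" (0 to 1); they miss things now and then, are a little off and sometimes report something else, mostly with a low value. They report only what shows in the picture. A call takes as long as a camera call.
- bot.find_in(camera, thing): "bbox" ([left, top, right, bottom] in pixels, round what is visible of it).
- bot.trace(camera, thing): "region" (384x512 bool, what is visible of it) and "bbox" ([left, top, right, bottom] in pixels, round what is visible of it).
The state is a dict: "time_s": time; "joint_positions": joint angles; "qvel": joint speeds; "tau": joint torques, N m; "position": TCP position; "tcp_rot": TCP orientation; "force": force on the tool from outside, world axes, zero at the start; "moment": the same for the moment, N m; "opening": opening from 0.0 (shut) to 1.0 (fully open).
Only numpy, scipy, OpenCV 4.12 (cv2) and the standard library are available. Lean on these libraries where they do the work, as an engineer would, in place of code of your own. Each camera call takes 0.05 s, during which the arm holds its last target.

## Working session

There is one attempt and no reset: what is moved stays moved. The work goes in short steps, Python scripts to look and compute and a tool call to move; the robot and the scene stay as the last step left them, time stands still between calls to the robot, and variables do not carry over. Pictures are saved under pics/ and viewed, and the job is handed in when it is done.

Besides the shell and the picture viewer there is one more tool, called after "Call:" by a JSON object that holds its "api" and its "payload". servo_tool: Moves the arm, as the interface text tells. Its arguments: {"type":"object","properties":{"increments":{"type":"array","items":{"type":"array"}}},"required":["increments"]}

```bash
mkdir -p pics; ls
python3 - <<'E'
from rig import bot
import cv2,numpy as np
np.set_printoptions(precision=4,suppress=True)
s=bot.read_state();print(s)
for n in("side","top"):
    p,d=bot.capture(n);cv2.imwrite(f"pics/{n}0.png",p);np.save(f"{n}0.npy",d)
    print(n,bot.camera_info(n))
print(bot.camera_info("wrist"),bot.hold_point_z)
E
```

```text
pics
{'time_s': 0.0, 'joint_positions': array([-81.3884,  30.2803,  82.1562,  -0.001 ,  67.6886, -10.2267]), 'qvel': array([-0.0489, -0.0059, -0.1047,  0.0286, -0.0011, -0.0127]), 'tau': array([  0.0007, -44.0039, -17.659 ,   0.0635,   0.0584,  -0.0002]), 'position': array([ 0.2017, -0.5908,  0.2216]), 'tcp_rot': array([[ 0.9464,  0.3229, -0.0003],
       [ 0.3229, -0.9464,  0.0022],
       [ 0.0004, -0.0022, -1.    ]]), 'force': array([-0.0748, -0.4738, -0.322 ]), 'moment': array([ 0.0471,  0.0101, -0.0082]), 'opening': 0.9979867546340304}
side {'K': array([[401.241 ,   0.    , 252.8585],
       [  0.    , 401.241 , 194.5142],
       [  0.    ,   0.    ,   1.    ]]), 'R': array([[-0.9138, -0.4059, -0.0104],
       [-0.2219,  0.5208, -0.8243],
       [ 0.3401, -0.751 , -0.566 ]]), 't': array([0.5063, 0.1756, 1.2669])}
top {'K': array([[383.6655,   0.    , 253.3106],
       [  0.    , 383.6655, 195.4474],
       [  0.    ,   0.    ,   1.    ]]), 'R': array([[ 0.0204, -0.9994, -0.0293],
       [-0.9962, -0.0179, -0.0851],
       [ 0.0845,  0.0309, -0.9959]]), 't': array([0.0103, 0.5495, 1.1031])}
{'K': array([[316.4009,   0.    , 260.0836],
       [  0.    , 316.4009, 183.1899],
       [  0.    ,   0.    ,   1.    ]]), 'mount': array([[-0.0006, -0.952 , -0.3061,  0.0838],
       [ 1.    , -0.0006, -0.0001,  0.0002],
       [-0.0001, -0.3061,  0.952 , -0.162 ],
       [ 0.    ,  0.    ,  0.    ,  1.    ]])} -0.0187
```

View pics/side0.png

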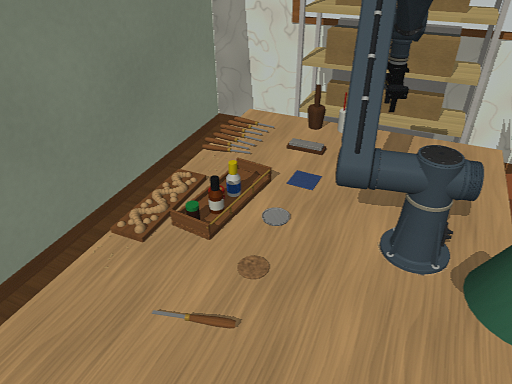

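View pics/top0.png

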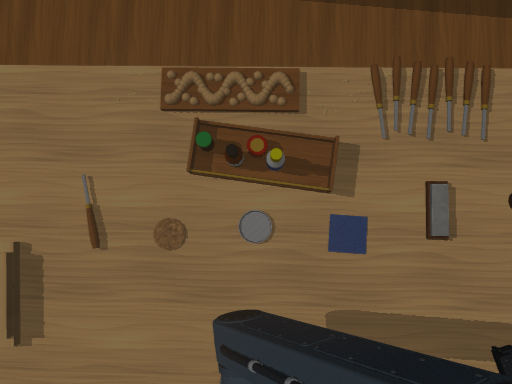

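The side picture shows the rack at about (225,195) with the glue bottle (233,180), oil bottle (215,195) and jar (193,210). The top picture shows the jar (204,140), oil cap (234,152), tin (257,145), yellow cap (276,155), coaster (170,234), tray (256,227) and pad (348,234).

```bash
cat > h.py <<'E'
from rig import bot
import cv2,numpy as np
np.set_printoptions(precision=4,suppress=True)
def ext(n,st=None):
    c=bot.camera_info(n)
    if 'R' in c: return c['K'],c['R'],c['t']
    M=c['mount'];Rw=st['tcp_rot'];p=st['position']
    Rc=Rw@M[:3,:3];tc=Rw@M[:3,3]+p
    return c['K'],Rc.T,-Rc.T@tc
def cloud(n,d,st=None):
    K,R,t=ext(n,st)
    v,u=np.mgrid[:384,:512]
    P=np.stack([(u-K[0,2])/K[0,0]*d,(v-K[1,2])/K[1,1]*d,d],-1)
    W=(P-t)@R
    W[d==0]=np.nan
    return W
def circ(pts):
    (c,r)=cv2.minEnclosingCircle(pts.astype(np.float32)*1000)
    return np.array(c)/1000,r
def pix(n,X,st=None):
    K,R,t=ext(n,st);p=K@(R@X+t);return p[:2]/p[2]
E
python3 - <<'E'
from h import *
for n in("top","side"):
    p,d=bot.capture(n);W=cloud(n,d)
    for th in "oil_bottle glue_bottle wax_tin drip_tray cork_coaster felt_pad stain_jar rack gouge honing_stone".split():
        r=bot.trace(n,th)
        if not r: print(n,th,'none');continue
        m=r[0]['region'];P=W[m];P=P[~np.isnan(P[:,0])]
        zt=np.percentile(P[:,2],97)
        T=P[P[:,2]>zt-.008]
        print(n,th,round(r[0]['p'],2),r[0]['bbox'],m.sum(),'zt',round(zt,4),'topmean',T.mean(0),'mid',(np.percentile(T,2,axis=0)+np.percentile(T,98,axis=0))/2,'span',np.percentile(T,98,axis=0)-np.percentile(T,2,axis=0))
E
```

```text
top oil_bottle 0.77 [225.1, 144.7, 246.2, 167.9] 347 zt 0.1551 topmean [0.6586 0.0771 0.1529] mid [0.6586 0.0769 0.1528] span [0.0289 0.0289 0.0073]
top glue_bottle 0.83 [268.4, 151.0, 284.9, 172.5] 329 zt 0.1546 topmean [ 0.6489 -0.0403  0.1525] mid [ 0.6494 -0.0403  0.1523] span [0.0283 0.0264 0.0066]
top wax_tin 0.87 [244.9, 136.8, 270.0, 156.5] 341 zt 0.0618 topmean [0.6925 0.0118 0.0585] mid [0.6925 0.0119 0.0582] span [0.0526 0.0511 0.0077]
top drip_tray 0.97 [239.9, 212.0, 273.1, 246.0] 856 zt 0.0098 topmean [0.4599 0.0136 0.0047] mid [0.4601 0.0133 0.0064] span [0.0887 0.0864 0.0089]
top cork_coaster 0.74 [156.3, 220.7, 186.4, 252.0] 813 zt 0.0099 topmean [0.4311 0.2703 0.006 ] mid [0.4311 0.27   0.0063] span [0.0829 0.084  0.0078]
top felt_pad 0.67 [329.2, 213.6, 369.2, 252.7] 1418 zt 0.0084 topmean [ 0.4433 -0.2578  0.0044] mid [ 0.4436 -0.258   0.0048] span [0.1066 0.1033 0.0081]
top stain_jar 0.5 [196.8, 131.5, 214.9, 151.5] 269 zt 0.0909 topmean [0.7004 0.1629 0.0877] mid [0.7005 0.1634 0.088 ] span [0.0395 0.0397 0.0073]
top rack 0.7 [187.3, 116.4, 338.0, 191.7] 6717 zt
[... 1199 characters left out ...]
85 zt 0.0095 topmean [ 0.4427 -0.253   0.0058] mid [ 0.4431 -0.2547  0.006 ] span [0.1014 0.1053 0.0076]
side stain_jar 0.69 [182.3, 200.1, 196.9, 218.6] 207 zt 0.0922 topmean [0.7024 0.1666 0.0893] mid [0.7029 0.1649 0.0888] span [0.0419 0.0421 0.0072]
side rack 0.71 [172.0, 157.2, 270.7, 238.6] 2682 zt 0.0648 topmean [0.6473 0.0386 0.0618] mid [0.6662 0.0018 0.0623] span [0.1895 0.4241 0.0107]
side gouge 0.87 [154.0, 310.2, 234.9, 331.7] 558 zt 0.0264 topmean [0.4489 0.5034 0.0228] mid [0.4531 0.5038 0.0231] span [0.1233 0.0367 0.0084]
side honing_stone 0.93 [283.7, 135.2, 324.6, 155.2] 369 zt 0.035 topmean [ 0.5211 -0.5088  0.0317] mid [ 0.5191 -0.5118  0.0319] span [0.1428 0.0494 0.0088]
```

Call:
{"api": "servo_tool", "payload": {"increments": [[0, [0, 0, -40], 8.3], [0, [0, 0, -40], 8.3], [0, [0, 0, -30], 8.3]]}}

```text
time_s: 1.58
position: [0.2019, -0.5919, 0.3345]
tcp_rot: [[0.994, -0.11, 0.0], [-0.11, -0.994, -0.002], [0.001, 0.002, -1.0]]
force: [-0.0, 0.1, -0.3]
opening: 1.0
```

```bash
cat >> h.py <<'E'
def to(x,y,z,yaw=None):
    """mm in tool axes from measured pose to target; yaw deg of tool x"""
    s=bot.read_state();R=s['tcp_rot']
    d=R.T@(np.array([x,y,z])-s['position'])*1000
    yw=np.degrees(np.arctan2(R[1,0],R[0,0]))
    print('t',round(s['time_s'],2),'pos',s['position'],'yaw',round(yw,2),'F',s['force'],'op',round(s['opening'],3),'tool delta',d.round(1), 'turn', None if yaw is None else round(yw-yaw,2))
E
python3 -c "
from h import *
to(.62,.02,.33,-6);print(bot.read_state()['tcp_rot'])"
```

```text
t 1.57 pos [ 0.2019 -0.5919  0.3345] yaw -6.33 F [-0.0397  0.0913 -0.267 ] op 1.0 tool delta [ 348.  -654.3    3.5] turn -0.33
[[ 0.9939 -0.1103  0.0003]
 [-0.1103 -0.9939 -0.0019]
 [ 0.0005  0.0019 -1.    ]]
```

Call:
{"api": "servo_tool", "payload": {"increments": [[0, [23, -44, 0], 0], [0, [23, -44, 0], 0], [0, [23, -44, 0], 0], [0, [23, -44, 0], 0], [0, [23, -44, 0], 0]]}}

```text
time_s: 2.2
position: [0.3401, -0.3835, 0.3327]
tcp_rot: [[0.994, -0.106, 0.0], [-0.106, -0.994, -0.0], [0.0, 0.0, -1.0]]
force: [0.8, -0.8, 1.4]
opening: 0.995
```

Call:
{"api": "servo_tool", "payload": {"increments": [[0, [23, -44, 0], 0], [0, [23, -44, 0], 0], [0, [23, -44, 0], 0], [0, [23, -44, 0], 0], [0, [23, -44, 0], 0]]}}

```text
time_s: 2.82
position: [0.4778, -0.1768, 0.3328]
tcp_rot: [[0.994, -0.106, 0.0], [-0.106, -0.994, -0.0], [0.001, 0.0, -1.0]]
force: [0.2, 0.3, -0.3]
opening: 1.001
```

Call:
{"api": "servo_tool", "payload": {"increments": [[0, [23, -44, 0], 0], [0, [23, -44, 0], 0], [0, [23, -44, 0], 0], [0, [23, -44, 0], 0], [0, [23, -38, 0], 0]]}}

```text
time_s: 3.45
position: [0.6146, 0.0242, 0.3326]
tcp_rot: [[0.994, -0.105, 0.0], [-0.105, -0.994, -0.0], [0.0, 0.0, -1.0]]
force: [-0.3, -0.6, 0.6]
opening: 1.002
```

Call:
{"api": "servo_tool", "payload": {"increments": [[0, [0, 0, 0], 0], [0, [0, 0, 0], 0]]}}

```text
time_s: 3.7
position: [0.6135, 0.0223, 0.3323]
tcp_rot: [[0.994, -0.105, -0.001], [-0.105, -0.994, -0.0], [-0.001, 0.001, -1.0]]
force: [0.3, 0.1, 0.6]
opening: 0.999
```

```bash
cat >> h.py <<'E'
def look(name,things,dz=.008):
    s=bot.read_state();p,d=bot.capture("wrist");cv2.imwrite(f"pics/{name}.png",p)
    W=cloud("wrist",d,s);np.save(name+'.npy',W)
    for th in things:
        r=bot.trace("wrist",th)
        if not r: print(th,'none');continue
        m=r[0]['region'];P=W[m];P=P[~np.isnan(P[:,0])]
        zt=np.percentile(P[:,2],95)
        T=P[P[:,2]>zt-dz]
        c,rr=circ(T[:,:2])
        lo,hi=np.percentile(T,1,axis=0),np.percentile(T,99,axis=0)
        print(th,round(r[0]['p'],2),np.round(r[0]['bbox']),'zt',round(zt,4),'mean',T.mean(0),'mid',(lo+hi)/2,'span',hi-lo,'circ',c,round(rr,1))
E
python3 - <<'E'
from h import *
to(.62,.02,.33,-6)
look('w1',["oil_bottle","glue_bottle","wax_tin","stain_jar"])
E
```

```text
t 3.7 pos [0.6135 0.0223 0.3323] yaw -6.04 F [0.2655 0.0881 0.6027] op 0.999 tool delta [6.7 1.6 2.3] turn -0.04
oil_bottle 0.75 [188.  94. 236. 140.] zt 0.1537 mean [0.6601 0.0763 0.1527] mid [0.66   0.0765 0.1514] span [0.0291 0.0296 0.0063] circ [0.6598 0.0768] 16.0
glue_bottle 0.93 [280.  93. 327. 136.] zt 0.1537 mean [ 0.6505 -0.0403  0.1527] mid [ 0.6501 -0.0403  0.1514] span [0.0295 0.0295 0.0065] circ [ 0.65   -0.0405] 15.8
wax_tin 0.83 [238.  63. 285. 110.] zt 0.0598 mean [0.694  0.0119 0.0582] mid [0.6937 0.0119 0.0582] span [0.0548 0.0547 0.0042] circ [0.6935 0.012 ] 29.6
stain_jar 0.6 [121.  70. 169. 112.] zt 0.089 mean [0.7022 0.1614 0.0876] mid [0.7019 0.1619 0.0862] span [0.041  0.0422 0.007 ] circ [0.7022 0.1623] 22.5
```

View pics/w1.png

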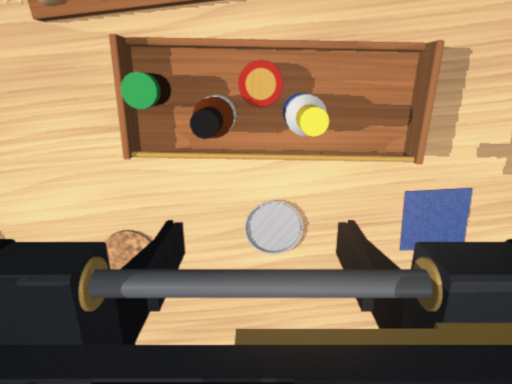

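The wrist view shows the black cap at (206,122), yellow cap (313,121), tin (261,83), jar (141,90), tray (275,227), pad (436,219), and the coaster partly hidden at (128,247). The fitted radii match the true sizes.

Run:
```python
from h import *
look('w2',["drip_tray","felt_pad","cork_coaster"],.012)
to(.660,.0767,.20,-6); to(.660,.0767,.115,-6)
```

```text
drip_tray 0.26 [239.  63. 282. 110.] zt 0.0598 mean [0.694  0.0121 0.0581] mid [0.6937 0.0121 0.0581] span [0.0544 0.0548 0.0041] circ [0.6934 0.0121] 29.6
felt_pad 0.77 [403. 187. 472. 252.] zt 0.0056 mean [ 0.4498 -0.2572  0.0041] mid [ 0.4467 -0.258   0.004 ] span [0.1022 0.1093 0.0044] circ [ 0.4442 -0.2578] 75.8
cork_coaster 0.95 [106. 231. 154. 267.] zt 0.0075 mean [0.4503 0.274  0.0062] mid [0.4458 0.2698 0.0051] span [0.0668 0.0748 0.006 ] circ [0.5207 0.1901] 160.2
t 4.15 pos [0.6138 0.0219 0.3327] yaw -6.1 F [0.5889 0.135  0.1884] op 1.001 tool delta [ 40.  -59.4 132.7] turn -0.1
t 4.15 pos [0.6138 0.0219 0.3327] yaw -6.1 F [0.5889 0.135  0.1884] op 1.001 tool delta [ 40.  -59.4 217.7] turn -0.1
```

Run:
```python
from h import *
W=np.load('w2.npy')
q=W[200:254,245:306].reshape(-1,3)
q=q[(q[:,2]>.006)&(q[:,2]<.02)]
c,r=circ(q[:,:2]);print(len(q),c,r,q[:,2].max())
```

```text
365 [0.4592 0.0149] 49.749053955078125 0.011293702735708303
```

Call:
{"api": "servo_tool", "payload": {"increments": [[0, [20, -30, 44], 0], [0, [20, -29, 44], 0], [0, [0, 0, 44], 0], [0, [0, 0, 0], 0]]}}

```text
time_s: 4.65
position: [0.6569, 0.0772, 0.1963]
tcp_rot: [[0.994, -0.105, -0.01], [-0.105, -0.994, 0.0], [-0.01, 0.001, -1.0]]
force: [-0.7, -0.7, -0.9]
opening: 1.0
```

Run:
```python
from h import *
to(.660,.0767,.115,-6)
```

```text
t 4.65 pos [0.6569 0.0772 0.1963] yaw -6.04 F [-0.6645 -0.7195 -0.889 ] op 1.0 tool delta [ 3.9  0.1 81.3] turn -0.04
```

Call:
{"api": "servo_tool", "payload": {"increments": [[0, [3, 0, 40], 0], [0, [0, 0, 41], 0], [0, [0, 0, 0], 0], [0, [0, 0, 0], 0]]}}

```text
time_s: 5.15
position: [0.6649, 0.0762, 0.1224]
tcp_rot: [[0.994, -0.106, 0.005], [-0.106, -0.994, -0.0], [0.005, -0.0, -1.0]]
force: [0.3, -0.1, -0.8]
opening: 0.998
```

Run:
```python
from h import *
to(.660,.0767,.115,-6);print(bot.read_state()['tcp_rot'])
```

```text
t 5.15 pos [0.6649 0.0762 0.1224] yaw -6.08 F [ 0.3405 -0.1003 -0.8143] op 0.998 tool delta [-5.   0.   7.4] turn -0.08
[[ 0.9944 -0.106   0.0047]
 [-0.106  -0.9944 -0.0002]
 [ 0.0047 -0.0003 -1.    ]]
```

Call:
{"api": "servo_tool", "payload": {"increments": [[0, [0, 0, 0], 0], [0, [0, 0, 0], 0]]}}

```text
time_s: 5.4
position: [0.664, 0.0765, 0.1215]
tcp_rot: [[0.994, -0.106, 0.003], [-0.106, -0.994, -0.0], [0.003, -0.0, -1.0]]
force: [-0.1, 0.6, -0.5]
opening: 0.997
```

Run:
```python
from h import *
to(.660,.0767,.115,-6)
```

```text
t 5.4 pos [0.664  0.0765 0.1215] yaw -6.06 F [-0.0784  0.6452 -0.5405] op 0.997 tool delta [-4.   0.2  6.5] turn -0.06
```

Call:
{"api": "servo_tool", "payload": {"increments": [[0, [-3, 0, 6], 0], [0, [0, 0, 0], 0], [0, [0, 0, 0], 0]]}}

```text
time_s: 5.78
position: [0.6598, 0.0769, 0.1133]
tcp_rot: [[0.994, -0.106, -0.0], [-0.106, -0.994, 0.0], [-0.0, 0.0, -1.0]]
force: [-0.9, 0.6, 0.2]
opening: 1.0
```

Call:
{"api": "servo_tool", "payload": {"increments": [[0.6, [0, 0, 0], 0], [0.8, [0, 0, 0], 0], [1, [0, 0, 0], 0], [1, [0, 0, 0], 0], [1, [0, 0, 0], 0]]}}

```text
time_s: 6.4
position: [0.66, 0.0769, 0.1136]
tcp_rot: [[0.994, -0.106, 0.0], [-0.106, -0.994, -0.0], [0.0, 0.0, -1.0]]
force: [-0.3, 0.1, -0.8]
opening: 0.516
```

Call:
{"api": "servo_tool", "payload": {"increments": [[1, [0, 0, 0], 0], [1, [0, 0, 0], 0], [1, [0, 0, 0], 0]]}}

```text
time_s: 6.78
position: [0.66, 0.0769, 0.1135]
tcp_rot: [[0.994, -0.106, 0.0], [-0.106, -0.994, 0.0], [-0.0, -0.0, -1.0]]
force: [-0.6, -0.4, 0.3]
opening: 0.355
```

Run:
```python
from h import *
to(.660,.0767,.115,-6)
```

```text
t 6.78 pos [0.66   0.0769 0.1135] yaw -6.06 F [-0.6111 -0.3905  0.2956] op 0.355 tool delta [ 0.   0.2 -1.5] turn -0.06
```

Call:
{"api": "servo_tool", "payload": {"increments": [[1, [0, 0, 0], 0], [1, [0, 0, -10], 0], [1, [0, 0, -20], 0], [1, [0, 0, -25], 0], [1, [0, 0, -25], 0]]}}

```text
time_s: 7.4
position: [0.6596, 0.0768, 0.1944]
tcp_rot: [[0.994, -0.106, -0.001], [-0.106, -0.994, -0.0], [-0.001, 0.0, -1.0]]
force: [0.4, -0.2, -2.3]
opening: 0.361
```

Run:
```python
from h import *
to(.459,.0145,.19,-6)
```

```text
t 7.4 pos [0.6596 0.0768 0.1944] yaw -6.06 F [ 0.3579 -0.1676 -2.3107] op 0.361 tool delta [-192.9   83.1    4.6] turn -0.06
```

Gripped (opening 31 mm, extra weight of about 2 N). Carrying it over the rail (base at about 98 mm) to the tray.

Call:
{"api": "servo_tool", "payload": {"increments": [[1, [-25, 10, 0], 0], [1, [-42, 18, 0], 0], [1, [-42, 18, 0], 0], [1, [-42, 18, 0], 0], [1, [-32, 14, 0], 0]]}}

```text
time_s: 8.02
position: [0.4675, 0.0184, 0.194]
tcp_rot: [[0.994, -0.106, -0.001], [-0.106, -0.994, -0.0], [-0.001, 0.0, -1.0]]
force: [0.3, 0.4, -2.1]
opening: 0.357
```

Call:
{"api": "servo_tool", "payload": {"increments": [[1, [-10, 5, 20], 0], [1, [0, 0, 30], 0], [1, [0, 0, 10], 0], [1, [0, 0, 0], 0], [1, [0, 0, 0], 0]]}}

```text
time_s: 8.65
position: [0.4603, 0.0146, 0.1343]
tcp_rot: [[0.994, -0.105, 0.002], [-0.105, -0.994, -0.0], [0.002, 0.0, -1.0]]
force: [-0.0, -0.2, -1.9]
opening: 0.361
```

Run:
```python
from h import *
to(.459,.0145,.0985,-6)
p,d=bot.capture('top');cv2.imwrite('pics/t1.png',cv2.resize(p[100:300,150:400],None,fx=3,fy=3))
```

```text
t 8.65 pos [0.4603 0.0146 0.1343] yaw -6.04 F [-0.0132 -0.1795 -1.8682] op 0.361 tool delta [-1.3  0.2 35.8] turn -0.04
```

View pics/t1.png

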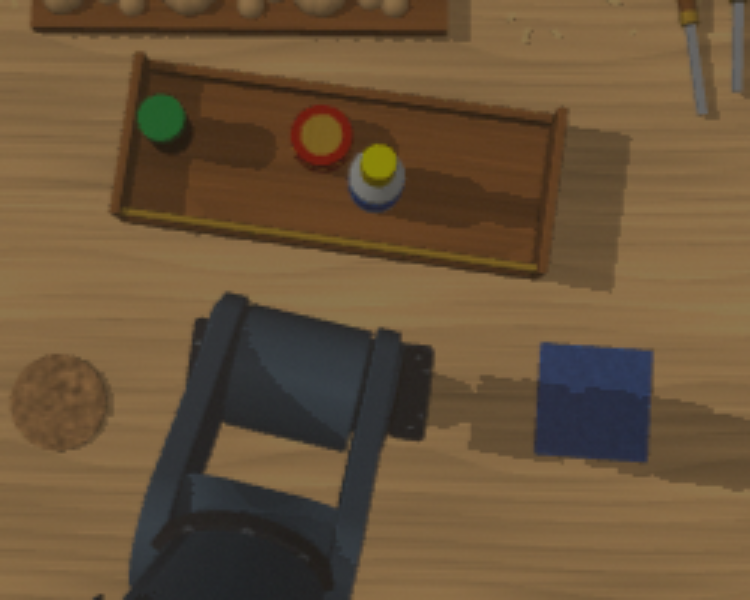

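The oil bottle is out, and the tin (320,135) and glue bottle (378,175) are undisturbed. Lowering into the tray.

Call:
{"api": "servo_tool", "payload": {"increments": [[1, [0, 0, 15], 0], [1, [0, 0, 12], 0], [1, [0, 0, 5], 0], [1, [0, 0, 0], 0], [1, [0, 0, 0], 0]]}}

```text
time_s: 9.32
position: [0.4596, 0.0147, 0.1018]
tcp_rot: [[0.994, -0.106, 0.001], [-0.106, -0.994, -0.0], [0.001, 0.0, -1.0]]
force: [-0.8, 0.4, -1.8]
opening: 0.36
```

Run:
```python
from h import *
to(.459,.0145,.0985,-6)
```

```text
t 9.32 pos [0.4596 0.0147 0.1018] yaw -6.06 F [-0.7855  0.4112 -1.7827] op 0.36 tool delta [-0.6  0.2  3.3] turn -0.06
```

Call:
{"api": "servo_tool", "payload": {"increments": [[1, [0, 0, 2], 0], [1, [0, 0, 1], 0], [1, [0, 0, 0], 0], [1, [0, 0, 0], 0]]}}

```text
time_s: 9.82
position: [0.4593, 0.0147, 0.0986]
tcp_rot: [[0.994, -0.106, -0.0], [-0.106, -0.994, 0.0], [-0.0, 0.0, -1.0]]
force: [-0.8, 0.2, -1.9]
opening: 0.36
```

Run:
```python
from h import *
to(.459,.0145,.0985,-6)
```

```text
t 9.82 pos [0.4593 0.0147 0.0986] yaw -6.06 F [-0.77    0.2221 -1.9495] op 0.36 tool delta [-0.2  0.2  0.1] turn -0.06
```

Not in contact yet (force unchanged), so I'll go a little further.

Call:
{"api": "servo_tool", "payload": {"increments": [[1, [0, 0, 1], 0], [1, [0, 0, 0], 0], [1, [0, 0, 0], 0]]}}

```text
time_s: 10.2
position: [0.4596, 0.0148, 0.0984]
tcp_rot: [[0.994, -0.106, 0.001], [-0.106, -0.994, -0.0], [0.001, 0.0, -1.0]]
force: [-1.0, 1.2, 6.4]
opening: 0.36
```

Contact. Release.

Call:
{"api": "servo_tool", "payload": {"increments": [[0.6, [0, 0, 0], 0], [0.4, [0, 0, 0], 0], [0.2, [0, 0, 0], 0], [0, [0, 0, 0], 0], [0, [0, 0, 0], 0]]}}

```text
time_s: 10.82
position: [0.4593, 0.0147, 0.0975]
tcp_rot: [[0.994, -0.106, -0.0], [-0.106, -0.994, 0.0], [-0.0, -0.0, -1.0]]
force: [0.8, -0.1, -0.3]
opening: 0.773
```

Call:
{"api": "servo_tool", "payload": {"increments": [[0, [0, 0, -20], 0], [0, [0, 0, -50], 0], [0, [0, 0, -50], 0], [0, [0, 0, 0], 0], [0, [0, 0, 0], 0]]}}

```text
time_s: 11.45
position: [0.4587, 0.0148, 0.2172]
tcp_rot: [[0.994, -0.106, -0.001], [-0.106, -0.994, 0.0], [-0.001, -0.0, -1.0]]
force: [0.4, -0.1, -1.0]
opening: 0.998
```

Run:
```python
from h import *
look('w3',["oil_bottle","drip_tray","glue_bottle"])
to(.650,-.0404,.222,-6)
```

```text
oil_bottle 0.67 [231. 137. 284. 210.] zt 0.1386 mean [0.4605 0.0142 0.1376] mid [0.4599 0.0142 0.1355] span [0.0292 0.0293 0.0076] circ [0.4595 0.0144] 15.8
drip_tray 0.7 [219. 112. 301. 193.] zt 0.0093 mean [0.4725 0.0141 0.0047] mid [0.4641 0.0149 0.0059] span [0.0859 0.0941 0.0088] circ [0.4595 0.015 ] 49.7
glue_bottle none
t 11.65 pos [0.4583 0.0149 0.2162] yaw -6.06 F [0.8065 0.2993 0.6149] op 0.997 tool delta [196.4  34.7  -6.5] turn -0.06
```

View pics/w3.png

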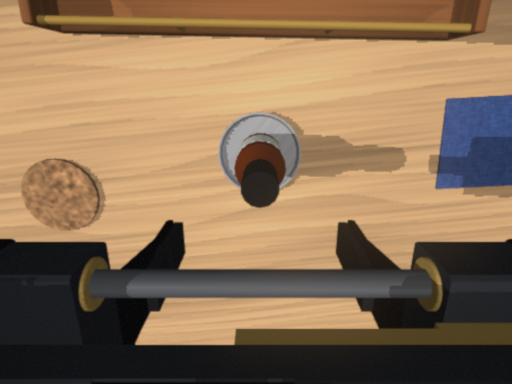

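The oil bottle stands upright and centred in the tray (260,160). The coaster is fully visible at (62,194), so I'll measure it and then go for the glue bottle.

Run:
```python
from h import *
look('w4',["cork_coaster"])
W=np.load('w4.npy');q=W[145:235,10:115].reshape(-1,3);q=q[q[:,2]>.003];print(len(q),circ(q[:,:2]))
```

```text
cork_coaster 0.59 [ 18. 158. 101. 231.] zt 0.0071 mean [0.4342 0.269  0.0057] mid [0.433  0.2695 0.004 ] span [0.0897 0.0909 0.0072] circ [0.43   0.2727] 51.4
4326 (array([0.432 , 0.2702]), 48.394229888916016)
```

Call:
{"api": "servo_tool", "payload": {"increments": [[0, [40, 7, 0], 0], [0, [50, 9, 0], 0], [0, [50, 9, 0], 0], [0, [47, 8, 0], 0], [0, [10, 2, 0], 0]]}}

```text
time_s: 12.38
position: [0.6539, -0.042, 0.2162]
tcp_rot: [[0.994, -0.106, 0.001], [-0.106, -0.994, -0.0], [0.001, 0.0, -1.0]]
force: [-0.8, -0.5, -0.2]
opening: 0.998
```

Call:
{"api": "servo_tool", "payload": {"increments": [[0, [0, 0, 30], 0], [0, [0, 0, 30], 0], [0, [0, 0, 15], 0], [0, [0, 0, 0], 0], [0, [0, 0, 0], 0]]}}

```text
time_s: 13.0
position: [0.6522, -0.041, 0.1437]
tcp_rot: [[0.994, -0.105, 0.002], [-0.105, -0.994, -0.0], [0.002, 0.0, -1.0]]
force: [0.1, 0.9, 0.1]
opening: 0.996
```

Run:
```python
from h import *
to(.650,-.0404,.1135,-6)
```

```text
t 13.0 pos [ 0.6522 -0.041   0.1437] yaw -6.06 F [0.1315 0.892  0.0985] op 0.996 tool delta [-2.3 -0.4 30.2] turn -0.06
```

Coaster at (0.432, 0.270).

Call:
{"api": "servo_tool", "payload": {"increments": [[0, [-1, 0, 20], 0], [0, [0, 0, 7], 0], [0, [0, 0, 0], 0], [0, [0, 0, 0], 0]]}}

```text
time_s: 13.5
position: [0.6512, -0.0409, 0.1165]
tcp_rot: [[0.994, -0.106, 0.002], [-0.106, -0.994, -0.0], [0.002, 0.0, -1.0]]
force: [0.3, 0.2, 0.6]
opening: 1.0
```

Call:
{"api": "servo_tool", "payload": {"increments": [[0.6, [0, 0, 0], 0], [0.8, [0, 0, 0], 0], [1, [0, 0, 0], 0], [1, [0, 0, 0], 0], [1, [0, 0, 0], 0]]}}

```text
time_s: 14.12
position: [0.6505, -0.0408, 0.1155]
tcp_rot: [[0.994, -0.106, -0.0], [-0.106, -0.994, 0.0], [-0.0, -0.0, -1.0]]
force: [-0.1, -0.4, -0.4]
opening: 0.516
```

Call:
{"api": "servo_tool", "payload": {"increments": [[1, [0, 0, 0], 0], [1, [0, 0, 0], 0], [1, [0, 0, 0], 0], [1, [0, 0, 0], 0]]}}

```text
time_s: 14.62
position: [0.6505, -0.0407, 0.1155]
tcp_rot: [[0.994, -0.106, -0.0], [-0.106, -0.994, 0.0], [-0.0, -0.0, -1.0]]
force: [0.9, 0.4, -0.0]
opening: 0.357
```

Run:
```python
from h import *
to(.650,-.0404,.1135,-6)
```

```text
t 14.62 pos [ 0.6505 -0.0407  0.1155] yaw -6.06 F [ 0.9496  0.3824 -0.0472] op 0.357 tool delta [-0.5 -0.2  2. ] turn -0.06
```

Call:
{"api": "servo_tool", "payload": {"increments": [[1, [0, 0, -10], 0], [1, [0, 0, -20], 0], [1, [0, 0, -25], 0], [1, [0, 0, -25], 0], [1, [0, 0, -5], 0]]}}

```text
time_s: 15.25
position: [0.6517, -0.0412, 0.2028]
tcp_rot: [[0.994, -0.106, 0.004], [-0.106, -0.994, -0.001], [0.004, 0.001, -1.0]]
force: [0.8, 0.7, -2.7]
opening: 0.357
```

Run:
```python
from h import *
to(.432,.270,.2,-6)
```

```text
t 15.25 pos [ 0.6517 -0.0412  0.2028] yaw -6.06 F [ 0.8446  0.6836 -2.6798] op 0.357 tool delta [-251.3 -286.2    1.5] turn -0.06
```

Call:
{"api": "servo_tool", "payload": {"increments": [[1, [-20, -23, 0], 0], [1, [-32, -36, 0], 0], [1, [-32, -36, 0], 0], [1, [-32, -36, 0], 0], [1, [-32, -36, 0], 0]]}}

```text
time_s: 15.88
position: [0.5193, 0.1419, 0.1998]
tcp_rot: [[0.994, -0.106, -0.002], [-0.106, -0.994, -0.0], [-0.002, 0.0, -1.0]]
force: [0.6, -0.1, -2.7]
opening: 0.363
```

Call:
{"api": "servo_tool", "payload": {"increments": [[1, [-32, -36, 0], 0], [1, [-32, -36, 0], 0], [1, [-25, -29, 0], 0], [1, [-14, -18, 0], 0], [1, [0, 0, 0], 0]]}}

```text
time_s: 16.5
position: [0.4293, 0.271, 0.1999]
tcp_rot: [[0.995, -0.103, -0.002], [-0.103, -0.995, -0.001], [-0.002, 0.001, -1.0]]
force: [0.7, 0.1, -1.6]
opening: 0.362
```

Call:
{"api": "servo_tool", "payload": {"increments": [[1, [0, 0, 30], 0], [1, [0, 0, 30], 0], [1, [0, 0, 20], 0], [1, [0, 0, 0], 0], [1, [0, 0, 0], 0]]}}

```text
time_s: 17.12
position: [0.432, 0.2698, 0.121]
tcp_rot: [[0.994, -0.106, 0.001], [-0.106, -0.994, 0.0], [0.001, -0.0, -1.0]]
force: [0.3, -0.4, -2.1]
opening: 0.353
```

Run:
```python
from h import *
to(.432,.270,.1035,-6)
```

```text
t 17.12 pos [0.432  0.2698 0.121 ] yaw -6.1 F [ 0.3057 -0.4034 -2.0692] op 0.353 tool delta [-0.1 -0.2 17.5] turn -0.1
```

Call:
{"api": "servo_tool", "payload": {"increments": [[1, [0, 0, 10], 0], [1, [0, 0, 4], 0], [1, [0, 0, 2], 0], [1, [0, 0, 0], 0], [1, [0, 0, 0], 0]]}}

```text
time_s: 17.75
position: [0.4312, 0.2702, 0.1047]
tcp_rot: [[0.994, -0.105, 0.0], [-0.105, -0.994, 0.0], [0.0, -0.0, -1.0]]
force: [0.5, -0.7, -3.0]
opening: 0.363
```

Call:
{"api": "servo_tool", "payload": {"increments": [[1, [0, 0, 1], 0], [1, [0, 0, 0], 0], [1, [0, 0, 0], 0]]}}

```text
time_s: 18.12
position: [0.4311, 0.2701, 0.1036]
tcp_rot: [[0.994, -0.106, 0.0], [-0.106, -0.994, 0.0], [0.0, -0.0, -1.0]]
force: [-0.1, -0.0, -2.7]
opening: 0.359
```

Call:
{"api": "servo_tool", "payload": {"increments": [[1, [0, 0, 1], 0], [1, [0, 0, 0], 0], [1, [0, 0, 0], 0]]}}

```text
time_s: 18.5
position: [0.4314, 0.2703, 0.1034]
tcp_rot: [[0.994, -0.106, 0.001], [-0.106, -0.994, 0.0], [0.001, -0.0, -1.0]]
force: [-0.9, 0.1, 6.1]
opening: 0.361
```

Contact at the expected height. Release and lift.

Call:
{"api": "servo_tool", "payload": {"increments": [[0.6, [0, 0, 0], 0], [0.4, [0, 0, 0], 0], [0.2, [0, 0, 0], 0], [0, [0, 0, 0], 0], [0, [0, 0, 0], 0]]}}

```text
time_s: 19.12
position: [0.4311, 0.2701, 0.1025]
tcp_rot: [[0.994, -0.106, -0.0], [-0.106, -0.994, -0.0], [-0.0, 0.0, -1.0]]
force: [-0.3, -0.1, -0.3]
opening: 0.772
```

Call:
{"api": "servo_tool", "payload": {"increments": [[0, [0, 0, -20], 0], [0, [0, 0, -50], 0], [0, [0, 0, -50], 0], [0, [0, 0, 0], 0], [0, [0, 0, 0], 0]]}}

```text
time_s: 19.75
position: [0.4305, 0.2699, 0.2222]
tcp_rot: [[0.994, -0.106, -0.001], [-0.106, -0.994, -0.0], [-0.001, 0.0, -1.0]]
force: [0.2, 0.2, -0.2]
opening: 0.999
```

Run:
```python
from h import *
look('w5',["glue_bottle","cork_coaster"])
to(.668,.012,.222,-6)
```

```text
glue_bottle 0.95 [232. 133. 282. 209.] zt 0.1416 mean [0.4322 0.2697 0.1406] mid [0.4314 0.2698 0.1386] span [0.0295 0.0292 0.0075] circ [0.4311 0.27  ] 15.8
cork_coaster 0.74 [216. 114. 300. 182.] zt 0.0072 mean [0.4478 0.2702 0.0059] mid [0.4394 0.2708 0.0059] span [0.0778 0.0908 0.0038] circ [0.4321 0.2714] 48.0
t 19.9 pos [0.43   0.2697 0.221 ] yaw -6.07 F [ 0.1921 -0.5985 -0.0044] op 1.003 tool delta [263.9 231.1  -1.5] turn -0.07
```

View pics/w5.png

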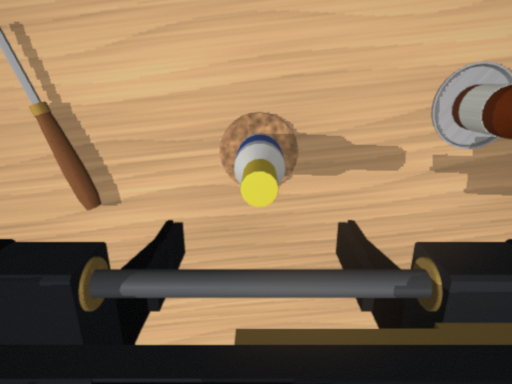

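The glue bottle stands upright on the coaster (260,165) and the gouge is undisturbed. On to the tin.

Call:
{"api": "servo_tool", "payload": {"increments": [[0, [33, 29, 0], 0], [0, [33, 29, 0], 0], [0, [33, 29, 0], 0], [0, [33, 29, 0], 0], [0, [33, 29, 0], 0]]}}

```text
time_s: 20.52
position: [0.58, 0.1074, 0.2208]
tcp_rot: [[0.994, -0.106, -0.003], [-0.106, -0.994, 0.0], [-0.003, 0.0, -1.0]]
force: [0.2, 0.9, 0.0]
opening: 1.001
```

Call:
{"api": "servo_tool", "payload": {"increments": [[0, [33, 29, 0], 0], [0, [33, 29, 0], 0], [0, [33, 28, 0], 0], [0, [0, 0, 0], 0], [0, [0, 0, 0], 0]]}}

```text
time_s: 21.15
position: [0.6679, 0.0129, 0.2207]
tcp_rot: [[0.994, -0.106, -0.004], [-0.106, -0.994, 0.001], [-0.004, -0.001, -1.0]]
force: [-0.4, 0.8, 0.3]
opening: 0.998
```

Run:
```python
from h import *
look('w6',["wax_tin","stain_jar"])
to(.6936,.012,.033,-6)
```

```text
wax_tin 0.63 [229. 108. 286. 169.] zt 0.0594 mean [0.6948 0.0122 0.058 ] mid [0.6942 0.0125 0.0579] span [0.0555 0.0547 0.0041] circ [0.6938 0.0125] 29.9
stain_jar 0.9 [ 77. 122. 148. 179.] zt 0.0888 mean [0.7029 0.1612 0.0876] mid [0.7026 0.1621 0.0855] span [0.0413 0.0425 0.0078] circ [0.7023 0.1627] 22.7
t 21.3 pos [0.6681 0.0138 0.2221] yaw -5.99 F [-0.1725  0.398  -0.2215] op 0.999 tool delta [ 25.9  -0.8 189. ] turn 0.01
```

View pics/w6.png

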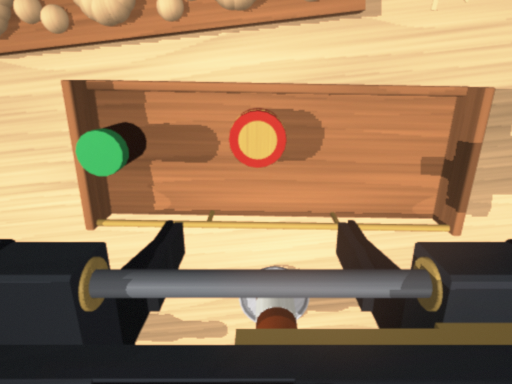

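The tin (257,138) has a clear way on both sides. Descending over it.

Call:
{"api": "servo_tool", "payload": {"increments": [[0, [15, -1, 20], 0], [0, [11, 0, 45], 0], [0, [0, 0, 45], 0], [0, [0, 0, 15], 0], [0, [0, 0, 0], 0]]}}

```text
time_s: 21.92
position: [0.6945, 0.0115, 0.097]
tcp_rot: [[0.994, -0.105, -0.002], [-0.105, -0.994, 0.0], [-0.002, -0.0, -1.0]]
force: [0.4, -0.3, -0.5]
opening: 0.998
```

Call:
{"api": "servo_tool", "payload": {"increments": [[0, [0, 0, 0], 0], [0, [0, 0, 0], 0]]}}

```text
time_s: 22.18
position: [0.6966, 0.0107, 0.0999]
tcp_rot: [[0.994, -0.105, 0.004], [-0.105, -0.994, -0.001], [0.004, 0.0, -1.0]]
force: [1.0, -0.4, 0.7]
opening: 1.002
```

Run:
```python
from h import *
to(.6938,.0123,.033,-6)
```

```text
t 22.18 pos [0.6966 0.0107 0.0999] yaw -6.05 F [ 1.0033 -0.446   0.7349] op 1.002 tool delta [-3.2 -1.3 66.9] turn -0.05
```

Call:
{"api": "servo_tool", "payload": {"increments": [[0, [-2, -1, 20], 0], [0, [0, 0, 20], 0], [0, [0, 0, 15], 0], [0, [0, 0, 0], 0], [0, [0, 0, 0], 0]]}}

```text
time_s: 22.8
position: [0.6938, 0.0119, 0.0428]
tcp_rot: [[0.994, -0.106, 0.001], [-0.106, -0.994, -0.0], [0.001, -0.0, -1.0]]
force: [-0.8, -0.2, 0.6]
opening: 0.998
```

Run:
```python
from h import *
to(.6938,.0123,.033,-6)
```

```text
t 22.8 pos [0.6938 0.0119 0.0428] yaw -6.06 F [-0.8431 -0.2431  0.6498] op 0.998 tool delta [-0.1 -0.4  9.8] turn -0.06
```

Call:
{"api": "servo_tool", "payload": {"increments": [[0, [0, 0, 8], 0], [0, [0, 0, 0], 0], [0, [0, 0, 0], 0]]}}

```text
time_s: 23.18
position: [0.6934, 0.012, 0.0347]
tcp_rot: [[0.994, -0.106, 0.0], [-0.106, -0.994, 0.0], [0.0, -0.0, -1.0]]
force: [0.3, -0.4, -0.5]
opening: 1.0
```

Call:
{"api": "servo_tool", "payload": {"increments": [[0.2, [0, 0, 0], 0], [0.4, [0, 0, 0], 0], [1, [0, 0, 0], 0], [1, [0, 0, 0], 0], [1, [0, 0, 0], 0]]}}

```text
time_s: 23.8
position: [0.6934, 0.0121, 0.0347]
tcp_rot: [[0.994, -0.106, 0.0], [-0.106, -0.994, 0.0], [0.0, -0.0, -1.0]]
force: [-0.5, 0.2, -0.3]
opening: 0.681
```

Call:
{"api": "servo_tool", "payload": {"increments": [[1, [0, 0, 0], 0], [1, [0, 0, 0], 0], [1, [0, 0, 0], 0]]}}

```text
time_s: 24.18
position: [0.6933, 0.0121, 0.0346]
tcp_rot: [[0.994, -0.106, 0.0], [-0.106, -0.994, 0.0], [0.0, -0.0, -1.0]]
force: [0.5, 0.4, 1.3]
opening: 0.683
```

Call:
{"api": "servo_tool", "payload": {"increments": [[1, [0, 0, -10], 0], [1, [0, 0, -20], 0], [1, [0, 0, -30], 0], [1, [0, 0, -30], 0], [1, [0, 0, -10], 0]]}}

```text
time_s: 24.8
position: [0.6952, 0.0117, 0.1383]
tcp_rot: [[0.994, -0.106, 0.006], [-0.106, -0.994, -0.001], [0.006, 0.0, -1.0]]
force: [1.5, 0.1, -1.7]
opening: 0.681
```

Run:
```python
from h import *
to(.444,-.257,.13,-6)
```

```text
t 24.8 pos [0.6952 0.0117 0.1383] yaw -6.06 F [ 1.4731  0.1267 -1.721 ] op 0.681 tool delta [-221.4  293.7    7.1] turn -0.06
```

Call:
{"api": "servo_tool", "payload": {"increments": [[1, [-18, 24, 0], 0], [1, [-28, 37, 0], 0], [1, [-28, 37, 0], 0], [1, [-28, 37, 0], 0], [1, [-28, 37, 0], 0]]}}

```text
time_s: 25.42
position: [0.5446, -0.1462, 0.1346]
tcp_rot: [[0.994, -0.105, -0.0], [-0.105, -0.994, -0.0], [-0.0, 0.0, -1.0]]
force: [-0.2, -0.6, -1.3]
opening: 0.682
```

Call:
{"api": "servo_tool", "payload": {"increments": [[1, [-28, 37, 0], 0], [1, [-28, 37, 0], 0], [1, [-22, 29, 0], 0], [1, [-13, 18, 0], 0], [1, [0, 0, 0], 0]]}}

```text
time_s: 26.05
position: [0.4416, -0.2571, 0.1346]
tcp_rot: [[0.994, -0.109, -0.0], [-0.109, -0.994, 0.0], [-0.0, -0.0, -1.0]]
force: [0.1, 0.8, -2.3]
opening: 0.683
```

Call:
{"api": "servo_tool", "payload": {"increments": [[1, [0, 0, 20], 0], [1, [0, 0, 30], 0], [1, [0, 0, 20], 0], [1, [0, 0, 0], 0], [1, [0, 0, 0], 0]]}}

```text
time_s: 26.68
position: [0.4434, -0.2559, 0.0651]
tcp_rot: [[0.994, -0.105, 0.001], [-0.105, -0.994, -0.001], [0.001, 0.001, -1.0]]
force: [-0.4, -0.6, -1.6]
opening: 0.686
```

Run:
```python
from h import *
to(.444,-.257,.0206,-6)
```

```text
t 26.68 pos [ 0.4434 -0.2559  0.0651] yaw -6.02 F [-0.415  -0.5683 -1.6165] op 0.686 tool delta [ 0.7  1.  44.5] turn -0.02
```

Call:
{"api": "servo_tool", "payload": {"increments": [[1, [1, 1, 20], 0], [1, [0, 0, 15], 0], [1, [0, 0, 6], 0], [1, [0, 0, 0], 0], [1, [0, 0, 0], 0]]}}

```text
time_s: 27.3
position: [0.4437, -0.2573, 0.0239]
tcp_rot: [[0.994, -0.106, 0.001], [-0.106, -0.994, -0.0], [0.001, 0.0, -1.0]]
force: [0.3, -0.2, -1.1]
opening: 0.683
```

Call:
{"api": "servo_tool", "payload": {"increments": [[1, [0, 0, 2], 0], [1, [0, 0, 0], 0], [1, [0, 0, 0], 0]]}}

```text
time_s: 27.68
position: [0.4435, -0.2572, 0.0216]
tcp_rot: [[0.994, -0.106, 0.0], [-0.106, -0.994, -0.0], [0.0, 0.0, -1.0]]
force: [0.4, 0.1, -1.0]
opening: 0.681
```

Call:
{"api": "servo_tool", "payload": {"increments": [[1, [0, 0, 1], 0], [1, [0, 0, 0], 0], [1, [0, 0, 0], 0]]}}

```text
time_s: 28.05
position: [0.4436, -0.2572, 0.0206]
tcp_rot: [[0.994, -0.106, 0.0], [-0.106, -0.994, -0.0], [0.0, 0.0, -1.0]]
force: [-0.7, -0.3, -1.1]
opening: 0.684
```

Call:
{"api": "servo_tool", "payload": {"increments": [[1, [0, 0, 1], 0], [1, [0, 0, 0], 0], [1, [0, 0, 0], 0]]}}

```text
time_s: 28.42
position: [0.4436, -0.2572, 0.0205]
tcp_rot: [[0.994, -0.106, 0.0], [-0.106, -0.994, -0.0], [0.001, 0.0, -1.0]]
force: [-0.6, 1.9, 7.9]
opening: 0.685
```

Contact. Release and lift.

Call:
{"api": "servo_tool", "payload": {"increments": [[0.2, [0, 0, 0], 0], [0.1, [0, 0, 0], 0], [0, [0, 0, 0], 0], [0, [0, 0, 0], 0], [0, [0, 0, 0], 0]]}}

```text
time_s: 29.05
position: [0.4435, -0.2571, 0.0194]
tcp_rot: [[0.994, -0.106, -0.0], [-0.106, -0.994, 0.0], [-0.0, -0.0, -1.0]]
force: [0.1, 0.3, -0.3]
opening: 0.995
```

Call:
{"api": "servo_tool", "payload": {"increments": [[0, [0, 0, -20], 0], [0, [0, 0, -50], 0], [0, [0, 0, -60], 0], [0, [0, 0, -60], 0], [0, [0, 0, -10], 0]]}}

```text
time_s: 29.68
position: [0.4455, -0.2588, 0.2239]
tcp_rot: [[0.994, -0.105, 0.007], [-0.105, -0.994, -0.007], [0.008, 0.006, -1.0]]
force: [-0.0, 0.4, 0.0]
opening: 0.998
```

Call:
{"api": "servo_tool", "payload": {"increments": [[0, [0, 0, 0], 0], [0, [0, 0, 0], 0]]}}

```text
time_s: 29.92
position: [0.4424, -0.2562, 0.2177]
tcp_rot: [[0.994, -0.106, -0.003], [-0.106, -0.994, 0.003], [-0.003, -0.003, -1.0]]
force: [-0.0, 0.6, -0.7]
opening: 0.999
```

Run:
```python
from h import *
look('w7',["wax_tin","felt_pad","oil_bottle"])
W=np.load('w7.npy')
p,d=bot.capture('side');cv2.imwrite('pics/s2.png',p[120:340])
to(.4595,.0144,.222,-6)
```

```text
wax_tin 0.9 [234. 131. 289. 187.] zt 0.0455 mean [ 0.4454 -0.2583  0.0441] mid [ 0.4449 -0.2582  0.0436] span [0.0547 0.0551 0.0047] circ [ 0.444  -0.2581] 29.9
felt_pad 0.67 [215. 104. 307. 197.] zt 0.0052 mean [ 0.4489 -0.259   0.0039] mid [ 0.4429 -0.2584  0.0037] span [0.1104 0.1095 0.0043] circ [ 0.443  -0.2575] 76.0
oil_bottle 0.81 [  0. 144.  59. 204.] zt 0.0827 mean [ 0.4557 -0.0038  0.08  ] mid [0.4561 0.0001 0.081 ] span [0.041  0.0209 0.0122] circ [0.4565 0.005 ] 23.2
t 30.18 pos [ 0.4431 -0.2568  0.2183] yaw -6.07 F [ 1.32   -0.4933 -0.3705] op 1.005 tool delta [ -12.3 -271.4   -3.2] turn -0.07
```

View pics/w7.png

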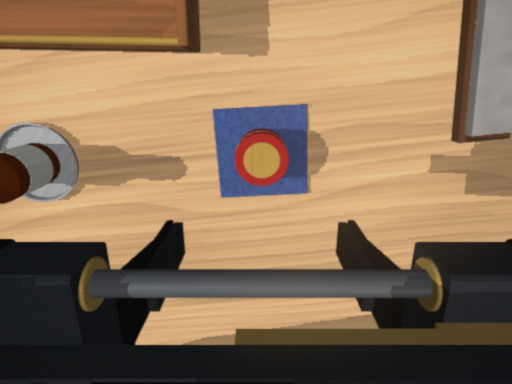

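View pics/s2.png

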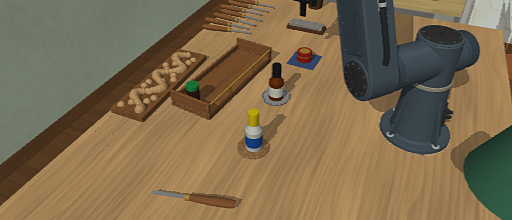

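The tin (262,158) sits centred on the pad, and both bottles stand in their interim places. Now the oil bottle goes back.

Call:
{"api": "servo_tool", "payload": {"increments": [[0, [-2, -40, 0], 0], [0, [-2, -50, 0], 0], [0, [-2, -50, 0], 0], [0, [-2, -50, 0], 0], [0, [-2, -50, 0], 0]]}}

```text
time_s: 30.8
position: [0.4588, -0.0159, 0.2192]
tcp_rot: [[0.994, -0.106, -0.0], [-0.106, -0.994, 0.0], [-0.0, -0.0, -1.0]]
force: [1.1, -0.8, 0.2]
opening: 1.001
```

Call:
{"api": "servo_tool", "payload": {"increments": [[0, [-2, -31, 0], 0], [0, [0, 0, 0], 0], [0, [0, 0, 0], 0]]}}

```text
time_s: 31.18
position: [0.4603, 0.0131, 0.2193]
tcp_rot: [[0.994, -0.105, -0.0], [-0.105, -0.994, -0.0], [-0.0, 0.0, -1.0]]
force: [-0.1, 0.1, -0.3]
opening: 0.997
```

Run:
```python
from h import *
look('w8',["oil_bottle"])
to(.4595,.0144,.098,-6)
```

```text
oil_bottle none
t 31.27 pos [0.4604 0.0126 0.2194] yaw -6.14 F [ 1.2419 -0.1852  0.6133] op 0.998 tool delta [ -1.   -1.8 121.4] turn -0.14
```

Call:
{"api": "servo_tool", "payload": {"increments": [[0, [-1, -2, 30], 0], [0, [0, 0, 40], 0], [0, [0, 0, 30], 0], [0, [0, 0, 0], 0], [0, [0, 0, 0], 0]]}}

```text
time_s: 31.9
position: [0.4602, 0.0149, 0.1202]
tcp_rot: [[0.994, -0.107, 0.001], [-0.107, -0.994, -0.0], [0.001, 0.0, -1.0]]
force: [-0.8, 0.2, -0.0]
opening: 1.003
```

Run:
```python
from h import *
to(.4595,.0144,.098,-6)
```

```text
t 31.9 pos [0.4602 0.0149 0.1202] yaw -6.13 F [-0.7524  0.158  -0.0272] op 1.003 tool delta [-0.7  0.6 22.2] turn -0.13
```

Call:
{"api": "servo_tool", "payload": {"increments": [[0, [0, 0, 15], 0], [0, [0, 0, 6], 0], [0, [0, 0, 0], 0], [0, [0, 0, 0], 0]]}}

```text
time_s: 32.4
position: [0.4599, 0.0156, 0.0992]
tcp_rot: [[0.994, -0.106, 0.001], [-0.106, -0.994, -0.0], [0.001, 0.0, -1.0]]
force: [0.4, 0.1, -0.1]
opening: 0.999
```

Call:
{"api": "servo_tool", "payload": {"increments": [[0.6, [0, 0, 0], 0], [0.8, [0, 0, 0], 0], [1, [0, 0, 0], 0], [1, [0, 0, 0], 0], [1, [0, 0, 0], 0]]}}

```text
time_s: 33.02
position: [0.4594, 0.0157, 0.0985]
tcp_rot: [[0.994, -0.106, -0.0], [-0.106, -0.994, 0.0], [-0.0, 0.0, -1.0]]
force: [-0.2, -0.1, -0.2]
opening: 0.518
```

Call:
{"api": "servo_tool", "payload": {"increments": [[1, [0, 0, 0], 0], [1, [0, 0, 0], 0], [1, [0, 0, 0], 0], [1, [0, 0, 0], 0]]}}

```text
time_s: 33.52
position: [0.4594, 0.0157, 0.0985]
tcp_rot: [[0.994, -0.106, -0.0], [-0.106, -0.994, -0.0], [-0.0, 0.0, -1.0]]
force: [0.4, -0.8, -1.6]
opening: 0.359
```

Call:
{"api": "servo_tool", "payload": {"increments": [[1, [0, 0, -10], 0], [1, [0, 0, -20], 0], [1, [0, 0, -30], 0], [1, [0, 0, -30], 0], [1, [0, 0, -10], 0]]}}

```text
time_s: 34.15
position: [0.4602, 0.0156, 0.2004]
tcp_rot: [[0.994, -0.105, 0.004], [-0.105, -0.994, -0.001], [0.004, 0.0, -1.0]]
force: [0.1, -0.4, -1.8]
opening: 0.364
```

Run:
```python
from h import *
to(.660,.0768,.195,-6)
```

```text
t 34.15 pos [0.4602 0.0156 0.2004] yaw -6.05 F [ 0.1273 -0.4416 -1.7887] op 0.364 tool delta [192.2 -81.9   6.1] turn -0.05
```

Call:
{"api": "servo_tool", "payload": {"increments": [[1, [20, -9, 0], 0], [1, [42, -18, 0], 0], [1, [45, -19, 0], 0], [1, [45, -19, 0], 0], [1, [30, -12, 0], 0]]}}

```text
time_s: 34.78
position: [0.6498, 0.0738, 0.1972]
tcp_rot: [[0.994, -0.105, -0.001], [-0.105, -0.994, 0.0], [-0.001, -0.0, -1.0]]
force: [-0.3, -0.4, -1.6]
opening: 0.357
```

Call:
{"api": "servo_tool", "payload": {"increments": [[1, [10, -5, 0], 0], [1, [0, 0, 20], 0], [1, [0, 0, 20], 0], [1, [0, 0, 10], 0], [1, [0, 0, 0], 0]]}}

```text
time_s: 35.4
position: [0.6576, 0.0768, 0.1475]
tcp_rot: [[0.994, -0.106, -0.003], [-0.106, -0.994, 0.0], [-0.003, 0.0, -1.0]]
force: [-0.8, -0.2, -1.6]
opening: 0.361
```

Call:
{"api": "servo_tool", "payload": {"increments": [[1, [0, 0, 0], 0], [1, [0, 0, 0], 0]]}}

```text
time_s: 35.65
position: [0.6595, 0.0769, 0.1496]
tcp_rot: [[0.994, -0.106, 0.002], [-0.106, -0.994, -0.0], [0.002, -0.0, -1.0]]
force: [-0.7, -0.2, -2.3]
opening: 0.364
```

Run:
```python
from h import *
to(.660,.0768,.1135,-6)
```

```text
t 35.65 pos [0.6595 0.0769 0.1496] yaw -6.06 F [-0.7004 -0.1654 -2.305 ] op 0.364 tool delta [ 0.4  0.1 36.1] turn -0.06
```

Call:
{"api": "servo_tool", "payload": {"increments": [[1, [0, 0, 15], 0], [1, [1, 0, 12], 0], [1, [0, 0, 5], 0], [1, [0, 0, 0], 0], [1, [0, 0, 0], 0]]}}

```text
time_s: 36.28
position: [0.6603, 0.0769, 0.1167]
tcp_rot: [[0.994, -0.106, 0.001], [-0.106, -0.994, -0.0], [0.001, -0.0, -1.0]]
force: [1.3, 0.0, -1.2]
opening: 0.363
```

Call:
{"api": "servo_tool", "payload": {"increments": [[1, [0, 0, 1], 0], [1, [0, 0, 0], 0], [1, [0, 0, 0], 0]]}}

```text
time_s: 36.65
position: [0.6601, 0.0769, 0.1158]
tcp_rot: [[0.994, -0.106, 0.0], [-0.106, -0.994, -0.0], [0.0, -0.0, -1.0]]
force: [0.2, -0.9, -1.6]
opening: 0.361
```

Call:
{"api": "servo_tool", "payload": {"increments": [[1, [0, 0, 2], 0], [1, [0, 0, 0], 0], [1, [0, 0, 0], 0]]}}

```text
time_s: 37.02
position: [0.6601, 0.0769, 0.1136]
tcp_rot: [[0.994, -0.106, 0.0], [-0.106, -0.994, -0.0], [0.0, -0.0, -1.0]]
force: [-0.3, -1.1, -1.7]
opening: 0.357
```

Call:
{"api": "servo_tool", "payload": {"increments": [[1, [0, 0, 1], 0], [1, [0, 0, 0], 0], [1, [0, 0, 0], 0]]}}

```text
time_s: 37.4
position: [0.6604, 0.0768, 0.1135]
tcp_rot: [[0.994, -0.106, 0.001], [-0.106, -0.994, -0.0], [0.001, 0.0, -1.0]]
force: [-1.5, -0.9, 6.0]
opening: 0.355
```

Call:
{"api": "servo_tool", "payload": {"increments": [[0.6, [0, 0, 0], 0], [0.4, [0, 0, 0], 0], [0.2, [0, 0, 0], 0], [0, [0, 0, 0], 0], [0, [0, 0, 0], 0]]}}

```text
time_s: 38.02
position: [0.6599, 0.0769, 0.1124]
tcp_rot: [[0.994, -0.106, -0.0], [-0.106, -0.994, 0.0], [-0.0, -0.0, -1.0]]
force: [0.7, 0.1, 0.5]
opening: 0.767
```

Call:
{"api": "servo_tool", "payload": {"increments": [[0, [0, 0, -20], 0], [0, [0, 0, -50], 0], [0, [0, 0, -50], 0], [0, [0, 0, 0], 0], [0, [0, 0, 0], 0]]}}

```text
time_s: 38.65
position: [0.6594, 0.0769, 0.2323]
tcp_rot: [[0.994, -0.106, -0.001], [-0.106, -0.994, 0.0], [-0.001, 0.0, -1.0]]
force: [-0.6, 0.0, 0.2]
opening: 1.0
```

Run:
```python
from h import *
look('w9',["oil_bottle","stain_jar"])
to(.4311,.270,.222,-6)
```

```text
oil_bottle 0.89 [232. 135. 287. 206.] zt 0.1536 mean [0.6615 0.0756 0.1526] mid [0.6607 0.0758 0.1504] span [0.0293 0.0292 0.0077] circ [0.6605 0.0757] 15.9
stain_jar 0.77 [145. 106. 200. 162.] zt 0.0889 mean [0.7028 0.1617 0.0877] mid [0.7023 0.162  0.0861] span [0.0416 0.042  0.007 ] circ [0.7022 0.1625] 22.5
t 38.8 pos [0.6588 0.0769 0.2305] yaw -6.06 F [ 1.2636  0.0937 -0.1718] op 1.0 tool delta [-246.8 -168.     9.5] turn -0.06
```

View pics/w9.png

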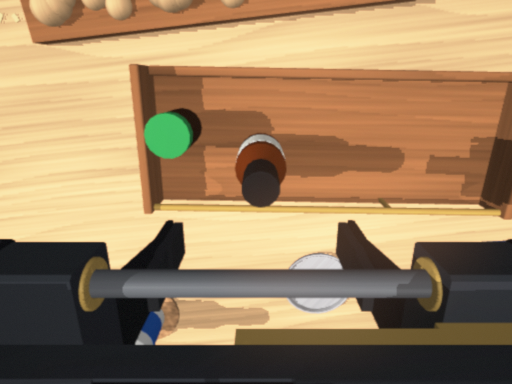

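The oil bottle (261,165) is back at (0.6605, 0.0757), about 1 mm from where it started. Next the glue bottle.

Call:
{"api": "servo_tool", "payload": {"increments": [[0, [-38, -26, 0], 0], [0, [-41, -28, 0], 0], [0, [-41, -28, 0], 0], [0, [-41, -28, 0], 0], [0, [-41, -28, 0], 0]]}}

```text
time_s: 39.42
position: [0.4717, 0.2361, 0.2313]
tcp_rot: [[0.994, -0.106, -0.003], [-0.106, -0.994, -0.0], [-0.002, 0.001, -1.0]]
force: [-0.5, 1.5, -0.1]
opening: 0.995
```

Call:
{"api": "servo_tool", "payload": {"increments": [[0, [-34, -23, 0], 0], [0, [-11, -7, 0], 0], [0, [0, 0, 30], 0], [0, [0, 0, 0], 0], [0, [0, 0, 0], 0]]}}

```text
time_s: 40.05
position: [0.433, 0.2697, 0.2026]
tcp_rot: [[0.994, -0.106, 0.0], [-0.106, -0.994, -0.0], [0.0, 0.0, -1.0]]
force: [0.0, 0.7, 0.9]
opening: 0.996
```

Run:
```python
from h import *
look('w10',["glue_bottle"])
to(.4311,.270,.103,-6)
```

```text
glue_bottle 0.85 [232. 141. 284. 219.] zt 0.1415 mean [0.4323 0.2697 0.1405] mid [0.4314 0.2698 0.1383] span [0.0297 0.0291 0.0079] circ [0.4309 0.2699] 15.9
t 40.15 pos [0.4332 0.2699 0.2032] yaw -6.11 F [ 0.102   0.049  -0.2845] op 0.998 tool delta [ -2.3   0.2 100.2] turn -0.11
```

Call:
{"api": "servo_tool", "payload": {"increments": [[0, [-2, 0, 30], 0], [0, [0, 0, 40], 0], [0, [0, 0, 18], 0], [0, [0, 0, 0], 0], [0, [0, 0, 0], 0]]}}

```text
time_s: 40.78
position: [0.4312, 0.2705, 0.1156]
tcp_rot: [[0.994, -0.106, 0.002], [-0.106, -0.994, 0.001], [0.002, -0.001, -1.0]]
force: [-0.3, 1.2, -0.3]
opening: 0.999
```

Call:
{"api": "servo_tool", "payload": {"increments": [[0, [0, 0, 10], 0], [0, [0, 0, 0], 0], [0, [0, 0, 0], 0]]}}

```text
time_s: 41.15
position: [0.4302, 0.2703, 0.1047]
tcp_rot: [[0.994, -0.105, 0.0], [-0.105, -0.994, 0.0], [0.0, -0.0, -1.0]]
force: [0.5, 0.4, -0.5]
opening: 1.0
```

Run:
```python
from h import *
to(.4311,.270,.103,-6)
```

```text
t 41.15 pos [0.4302 0.2703 0.1047] yaw -6.06 F [ 0.5469  0.3884 -0.4539] op 1.0 tool delta [1.  0.2 1.7] turn -0.06
```

Call:
{"api": "servo_tool", "payload": {"increments": [[0.6, [1, 0, 0], 0], [0.8, [0, 0, 0], 0], [1, [0, 0, 0], 0], [1, [0, 0, 0], 0], [1, [0, 0, 0], 0]]}}

```text
time_s: 41.78
position: [0.4311, 0.2701, 0.1046]
tcp_rot: [[0.994, -0.106, -0.0], [-0.106, -0.994, -0.0], [-0.0, 0.0, -1.0]]
force: [0.4, -0.2, -0.3]
opening: 0.519
```

Call:
{"api": "servo_tool", "payload": {"increments": [[1, [0, 0, 0], 0], [1, [0, 0, 0], 0], [1, [0, 0, 0], 0], [1, [0, 0, 0], 0]]}}

```text
time_s: 42.28
position: [0.4311, 0.2702, 0.1045]
tcp_rot: [[0.994, -0.106, 0.0], [-0.106, -0.994, 0.0], [0.0, -0.0, -1.0]]
force: [-0.6, -0.0, -0.8]
opening: 0.363
```

Call:
{"api": "servo_tool", "payload": {"increments": [[1, [0, 0, -10], 0], [1, [0, 0, -20], 0], [1, [0, 0, -30], 0], [1, [0, 0, -30], 0], [1, [0, 0, -10], 0]]}}

```text
time_s: 42.9
position: [0.4318, 0.2703, 0.2064]
tcp_rot: [[0.994, -0.105, 0.003], [-0.105, -0.994, 0.001], [0.003, -0.001, -1.0]]
force: [-0.3, 0.2, -2.6]
opening: 0.36
```

Run:
```python
from h import *
to(.56,-.0407,.205,-6)
to(.6505,-.0407,.205,-6)
```

```text
t 42.9 pos [0.4318 0.2703 0.2064] yaw -6.06 F [-0.2812  0.2029 -2.6225] op 0.36 tool delta [160.2 295.8   1.5] turn -0.06
t 42.9 pos [0.4318 0.2703 0.2064] yaw -6.06 F [-0.2812  0.2029 -2.6225] op 0.36 tool delta [250.2 286.2   1.8] turn -0.06
```

Going in two legs, to keep the bottle well clear of the oil bottle.

Call:
{"api": "servo_tool", "payload": {"increments": [[1, [12, 22, 0], 0], [1, [22, 41, 0], 0], [1, [22, 41, 0], 0], [1, [22, 41, 0], 0], [1, [22, 41, 0], 0]]}}

```text
time_s: 43.52
position: [0.5105, 0.0732, 0.2037]
tcp_rot: [[0.994, -0.106, -0.002], [-0.106, -0.994, 0.0], [-0.002, 0.0, -1.0]]
force: [0.6, -0.2, -2.9]
opening: 0.359
```

Call:
{"api": "servo_tool", "payload": {"increments": [[1, [22, 41, 0], 0], [1, [22, 41, 0], 0], [1, [12, 20, 0], 0], [1, [4, 8, 0], 0], [1, [0, 0, 0], 0]]}}

```text
time_s: 44.15
position: [0.5582, -0.0404, 0.2041]
tcp_rot: [[0.994, -0.106, -0.002], [-0.106, -0.994, 0.001], [-0.002, -0.001, -1.0]]
force: [0.5, -1.0, -2.8]
opening: 0.36
```

Call:
{"api": "servo_tool", "payload": {"increments": [[1, [20, -2, 0], 0], [1, [30, -3, 0], 0], [1, [25, -3, 0], 0], [1, [14, -2, 0], 0], [1, [0, 0, 0], 0]]}}

```text
time_s: 44.78
position: [0.6484, -0.0386, 0.2042]
tcp_rot: [[0.995, -0.103, -0.001], [-0.103, -0.995, 0.001], [-0.001, -0.001, -1.0]]
force: [-0.1, 0.5, -2.8]
opening: 0.361
```

Call:
{"api": "servo_tool", "payload": {"increments": [[1, [0, 0, 20], 0], [1, [0, 0, 20], 0], [1, [0, 0, 10], 0], [1, [0, 0, 0], 0], [1, [0, 0, 0], 0]]}}

```text
time_s: 45.4
position: [0.6489, -0.0405, 0.1554]
tcp_rot: [[0.994, -0.105, 0.001], [-0.105, -0.994, -0.0], [0.001, 0.0, -1.0]]
force: [-0.6, 0.5, -2.0]
opening: 0.36
```

Run:
```python
from h import *
to(.6505,-.0407,.1165,-6)
```

```text
t 45.4 pos [ 0.6489 -0.0405  0.1554] yaw -6.05 F [-0.578   0.496  -1.9522] op 0.36 tool delta [ 1.6  0.  38.9] turn -0.05
```

Call:
{"api": "servo_tool", "payload": {"increments": [[1, [2, 0, 18], 0], [1, [0, 0, 12], 0], [1, [0, 0, 5], 0], [1, [0, 0, 0], 0], [1, [0, 0, 0], 0]]}}

```text
time_s: 46.02
position: [0.6508, -0.0409, 0.1198]
tcp_rot: [[0.994, -0.106, 0.001], [-0.106, -0.994, -0.0], [0.001, 0.0, -1.0]]
force: [-0.2, 0.3, -2.6]
opening: 0.361
```

Call:
{"api": "servo_tool", "payload": {"increments": [[1, [0, 0, 2], 0], [1, [0, 0, 0], 0], [1, [0, 0, 0], 0]]}}

```text
time_s: 46.4
position: [0.6506, -0.0408, 0.1177]
tcp_rot: [[0.994, -0.106, 0.0], [-0.106, -0.994, -0.0], [0.0, 0.0, -1.0]]
force: [-0.8, -0.5, -2.2]
opening: 0.358
```

Call:
{"api": "servo_tool", "payload": {"increments": [[1, [0, 0, 1], 0], [1, [0, 0, 0], 0], [1, [0, 0, 0], 0]]}}

```text
time_s: 46.78
position: [0.6506, -0.0408, 0.1166]
tcp_rot: [[0.994, -0.106, 0.0], [-0.106, -0.994, -0.0], [0.0, 0.0, -1.0]]
force: [-0.3, 0.2, -2.1]
opening: 0.359
```

Call:
{"api": "servo_tool", "payload": {"increments": [[1, [0, 0, 1], 0], [1, [0, 0, 0], 0], [1, [0, 0, 0], 0]]}}

```text
time_s: 47.15
position: [0.6509, -0.0408, 0.1165]
tcp_rot: [[0.994, -0.106, 0.001], [-0.106, -0.994, -0.0], [0.001, 0.0, -1.0]]
force: [-1.7, 0.2, 4.4]
opening: 0.359
```

Call:
{"api": "servo_tool", "payload": {"increments": [[0.6, [0, 0, 0], 0], [0.4, [0, 0, 0], 0], [0.2, [0, 0, 0], 0], [0, [0, 0, 0], 0], [0, [0, 0, 0], 0]]}}

```text
time_s: 47.78
position: [0.6505, -0.0408, 0.1154]
tcp_rot: [[0.994, -0.106, -0.0], [-0.106, -0.994, 0.0], [-0.0, -0.0, -1.0]]
force: [0.6, -0.2, -0.5]
opening: 0.769
```

Call:
{"api": "servo_tool", "payload": {"increments": [[0, [0, 0, -20], 0], [0, [0, 0, -50], 0], [0, [0, 0, -50], 0], [0, [-20, 0, -50], 0], [0, [-20, 0, -30], 0]]}}

```text
time_s: 48.4
position: [0.6113, -0.0367, 0.3186]
tcp_rot: [[0.994, -0.105, 0.004], [-0.105, -0.994, -0.001], [0.004, 0.001, -1.0]]
force: [-0.3, -0.6, -0.0]
opening: 0.998
```

Call:
{"api": "servo_tool", "payload": {"increments": [[0, [0, 0, 0], 0], [0, [0, 0, 0], 0], [0, [0, 0, 0], 0]]}}

```text
time_s: 48.78
position: [0.6104, -0.0365, 0.3135]
tcp_rot: [[0.994, -0.106, -0.003], [-0.106, -0.994, 0.001], [-0.003, -0.0, -1.0]]
force: [-0.1, -0.1, -0.4]
opening: 0.998
```

Run:
```python
from h import *
look('w11',["oil_bottle","glue_bottle","stain_jar","wax_tin","felt_pad"])
p,d=bot.capture('side');cv2.imwrite('pics/s3.png',p)
W=cloud('side',d)
for th in("gouge","honing_stone"):
    r=bot.trace('side',th)[0];P=W[r['region']];P=P[P[:,2]>.005];print(th,np.nanmean(P,0))
```

```text
oil_bottle none
glue_bottle 0.73 [240.  95. 280. 143.] zt 0.1538 mean [ 0.6506 -0.0415  0.1528] mid [ 0.6503 -0.0414  0.1523] span [0.0294 0.0292 0.0043] circ [ 0.6501 -0.0415] 15.9
stain_jar 0.6 [ 67.  72. 123. 116.] zt 0.0889 mean [0.7019 0.1607 0.0875] mid [0.7015 0.1616 0.0855] span [0.0408 0.0422 0.008 ] circ [0.702 0.162] 22.6
wax_tin 0.83 [387. 210. 438. 256.] zt 0.0454 mean [ 0.4496 -0.2546  0.0439] mid [ 0.4459 -0.2572  0.0421] span [0.054  0.0566 0.0081] circ [ 0.4443 -0.2578] 30.2
felt_pad none
gouge [0.4716 0.51   0.0195]
honing_stone [ 0.5159 -0.5002  0.0238]
```

View pics/w11.png

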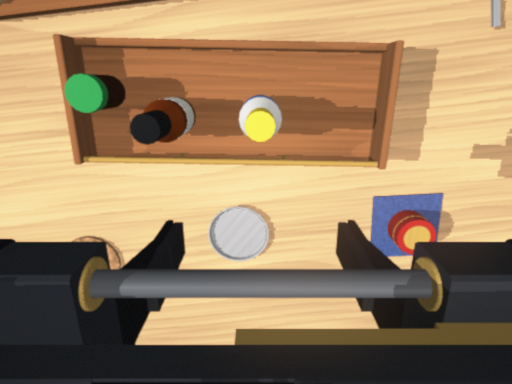

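View pics/s3.png

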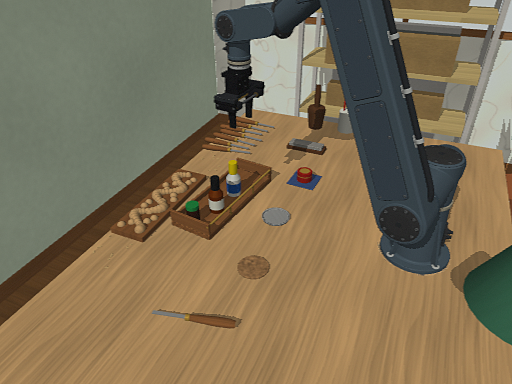

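Both bottles stand upright in the rack: oil cap at (150,128), yellow cap at (261,125). The tin is on the pad at (413,232), and the gouge and stone are unmoved. The network missed the oil bottle here, so I'll check its cap from the depth, then hand in.

Run:
```python
from h import *
W=np.load('w11.npy')[90:160,110:210].reshape(-1,3);q=W[W[:,2]>.147];print(circ(q[:,:2]),q[:,2].max())
print(bot.hand_in())
```

```text
(array([0.6599, 0.0753]), 15.81757926940918) 0.15515440753375773
the job is handed in; nothing more can be done
None
```

The job is done and handed in at about 49 s of the 131 s allowed; the hand-in gives no verdict. I stood the oil bottle in the tray and the glue bottle on the coaster. Then I set the tin on the felt pad and put both bottles back in the rack.

Positions from the last checks:

| Thing | Measured (x, y in m) | Off from target |
|---|---|---|
| Oil bottle | (0.660, 0.075) | about 1.5 mm from its starting spot |
| Glue bottle | (0.650, -0.0415) | about 1 mm from its starting spot |
| Wax tin | (0.444, -0.258) | about 1 mm from the pad's centre |

- **Standing and released:** both bottles and the tin look upright, and the gripper was open and about 16 cm above the bottle caps at hand-in.
- **Other things:** the stain jar stayed within 1 mm. The gouge and honing stone look unmoved in the last side picture; I did not measure their shift closely.
- **Detection misses:** in the last wrist picture the network missed the oil bottle and the pad. I located the oil cap from the depth image instead, and used the pad position measured earlier. Once it also took the tin for the tray, which I caught and measured from depth.

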